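# Load the model bridge with two stacks of weights

## Task

Load the white model bridge for its test: stack the brass weight on the red pad with the steel disc weight on top of it, and the black iron weight on the blue pad with the copper weight on top of it. Centre every weight on what it stands on, let go of them all, and leave the steel weight with the black knob standing where it is.

Things in the scene. Friction and masses are not known exactly. Their poses are not given: they have to be found in the camera images.
- brass_center (a point): large yellow brass slotted weight: a plain upright disc 60 mm in diameter and 36 mm high, about 0.85 kg, flat on top and below, with a thin slot line marked on top; stands loose on the bench. The point is its centre, 18 mm above its underside; its z axis is up, yaw is of no importance
- steel_center (a point): bright steel slotted weight: a plain upright disc 46 mm in diameter and 32 mm high, about 0.41 kg, flat on top and below, with a thin slot line marked on top (a flat disc, without a knob); stands loose on the bench. The point is its centre, 16 mm above its underside; its z axis is up, yaw is of no importance
- iron_center (a point): black iron slotted weight: a plain upright disc 56 mm in diameter and 32 mm high, about 0.56 kg, flat on top and below, with a thin slot line marked on top; stands loose on the bench. The point is its centre, 16 mm above its underside; its z axis is up, yaw is of no importance
- copper_center (a point): small reddish copper slotted weight: a plain upright disc 40 mm in diameter and 30 mm high, about 0.33 kg, flat on top and below, with a thin slot line marked on top; stands loose on the bench. The point is its centre, 15 mm above its underside; its z axis is up, yaw is of no importance
- knobbed_center (a point): polished steel weight with a round black knob (28 mm across) on top, 48 mm in diameter and 69 mm high, loose on the bench; not part of the load, to be left standing. The point lies on its axis, 30 mm above its underside
- red_pad: red round pad fixed on the bridge deck, 84 mm in diameter and 3 mm thick; origin at the centre of its underside (on the deck), z up, so its top is 3 mm above the origin
- blue_pad: blue round pad fixed on the bridge deck, 84 mm in diameter and 3 mm thick; origin at the centre of its underside (on the deck), z up, so its top is 3 mm above the origin
- bridge: white model bridge with masking tape, fixed to the bench: a flat deck 350 mm long (its x axis) and 120 mm wide (its y axis) on wooden blocks at both ends; origin on the bench under its centre, deck top 90 mm above the bench. The two pads lie about 150 mm apart along it, either one at either end. Bench top is at height 0; a green roll of tape (58 mm across, 19 mm high) also lies loose among the weights

How it is judged (in metres and radians):
At the end, for the whole second after the job is handed in: Brass weight on the red pad and iron weight on the blue pad, each within 12 mm of the pad's centre; steel disc on the brass and copper on the iron, each within 10 mm of centre; all upright, seated (heights within 4 mm) and at rest; knobbed weight within 20 mm of where it began (horizontal distance between brass_center and red_pad below 0.012 m and z of brass_center in the frame of red_pad between 0.017 and 0.025 m and angle between each of brass_center, steel_center, iron_center, copper_center's own z axis and vertical below 0.1 rad and linear speed of each of brass, steel, iron, copper below 0.02 m/s and horizontal distance between steel_center and brass_center below 0.01 m and z of steel_center in the frame of brass_center between 0.03 and 0.038 m and horizontal distance between iron_center and blue_pad below 0.012 m and z of iron_center in the frame of blue_pad between 0.015 and 0.023 m and horizontal distance between copper_center and iron_center below 0.01 m and z of copper_center in the frame of iron_center between 0.027 and 0.035 m and distance of knobbed_center from where it was at the start of the episode below 0.02 m); the robot touches nothing.
It fails at once if the knobbed weight is moved or knocked over (distance of knobbed_center from where it was at the start of the episode above 0.02 m or angle between knobbed_center's own z axis and vertical above 0.4 rad).
It also fails if it takes over 125 s, if anything falls off the work surface, if the arm or the gripper's body presses on something with over 40 N, if the wrist force passes 120 N, or if a joint passes its speed limit or range.

## Robot

A 6-joint arm with a two-finger parallel gripper is mounted at the origin on the work surface. World frame = base frame: x ahead of the robot, y to its left, z up, the work surface at z = 0. Lengths are in mm, angles in rad, forces in N, time in s.
With the tool pointing down it reaches from about 300 to 775 mm from the base axis. Payload 14.6 kg.
Tool frame: the origin (TCP) lies at the very end of the fingers, on their centre line; the grasp point (between the pads) lies 19 mm behind it; z points along the fingers, y is the line along which they close (so a half turn about z gives the same grasp; the last joint's range is limited). The gripper opens to 94 mm and grips with 3 to 60 N. Pads are 16 mm wide; open, the fingers measure 119 mm over their backs; the gripper's body (75 mm by 177 mm) begins 78 mm behind the grasp point.
Start: joints at [-1.209, 0.3, 1.521, -0, 1.321, -0.067], TCP at [228.671, -500.199, 205.446] pointing down, gripper open.
Joint ranges: [-3.03, 3.03], [-0.79, 2.21], [0.23, 2.52], [-1.04, 4.18], [0, 3.07], [-2.55, 2.55]. Speed limits (rad/s): [2.22, 2.22, 2.57, 3.14, 3.14, 3.14].

## Interface

Orientations are given as [roll, pitch, yaw] about the fixed x, y, z axes, in that order (R = Rz(yaw) Ry(pitch) Rx(roll)).
In Python, from cell import manip, camera, get_calibration gives the robot as it stands. The module is installed in compiled form; this text tells all that it offers.
- The arm moves only by the tool jog_arm, never from a script. Its argument "plan" is one flat list of numbers, 6 for each row, row after row: the shift along the world's x, y, z in m, then the turn, a rotation vector about the world's x, y, z in degrees. A call has 1 to 20 rows; each row is the pose to reach, as a shift and turn from the pose commanded when the call began; what a row does not reach only later rows make up. A row lasts 1/10 s, in which the tool goes at most 50 mm and 8.59 degrees, less where a joint would pass 70% of its speed; a pose out of reach is approached as far as the arm can. A call with a gripper value outside its range is refused whole. "claw" is the finger opening in m, from 0 to 0.094, set as the call begins (left out, the last holds). The fingers move at their own pace and stop on an object; "force" is the grip in N (left out, the last holds). Time passes only in rows, so rows that repeat a pose let the fingers close. It gives the time, the measured TCP pose, the force, the opening and the grip force at its end, in the units of the state.
- manip.read_state(): the state, without advancing time (a new reading comes with each control period).
- camera(name): name is "scene" or "top" or "wrist"; returns (picture, depth): 384x512x3 uint8, red, green, blue; 384x512 float32, mm along the optical axis (not along the pixel's ray), 0 where there is no reading.
- get_calibration(name): a dict with "fx", "fy", "cx", "cy" (pixels), "origin" and "attitude" of the camera in the world. Camera axes: x right, y down, z forward; pixel columns grow to the right and rows downward; lengths in mm; the calibration is good to about 2 mm. The wrist camera is an equidistant fisheye: a pixel r from the principal point sees the ray r / f radians off the axis. A picture is of the moment at which its call begins: read the wrist's pose just before it. get_calibration takes no time and is no camera call; for the wrist camera it gives the pose at the moment of the call.
- manip.sign_off(): hands the job in; it is judged then, once.
The state is a dict: "clock": time; "joints": joint angles; "qd": joint speeds; "effort": joint torques, N m; "eef_pos": TCP position; "eef_rot": TCP orientation; "wrist_force": force on the tool from outside, world axes, zero at the start; "moment": the same for the moment, N m; "finger_gap": finger opening in mm; "finger_force": force on a finger pad.
Only numpy, scipy, OpenCV 4.12 (cv2) and the standard library are available. Lean on these libraries where they do the work, as an engineer would, in place of code of your own. Each camera call takes 0.05 s, during which the arm holds its last target. There are 200 camera calls.

## Working session

There is one attempt and no reset: what is moved stays moved. The work goes in short steps, Python scripts to look and compute and a tool call to move; the robot and the scene stay as the last step left them, time stands still between calls to the robot, and variables do not carry over. Pictures are saved under pics/ and viewed, at most 14 in all, crops included, and the job is handed in when it is done.

Besides the shell and the picture viewer there is one more tool, called after ">>>" by a JSON object that holds its "op" and its "data", one argument or row to a line. jog_arm: Moves the arm, as the interface text tells. Its arguments: {"type":"object","properties":{"plan":{"type":"array"},"claw":{"type":"number"},"force":{"type":"number"}},"required":["plan"]}

```bash
mkdir -p pics
cat > h.py <<'E'
import numpy as np, cv2
from cell import manip, camera, get_calibration
from scipy.spatial.transform import Rotation as R
def snap(n,f):
    c=get_calibration(n); p,d=camera(n); cv2.imwrite(f'pics/{f}.png',p[:,:,::-1]); np.savez(f'pics/{f}.npz',p=p,d=d)
    return c,p,d
def att(c):
    a=np.array(c['attitude'],float)
    return a if a.shape==(3,3) else R.from_euler('xyz',a).as_matrix()
def cloud(c,d):
    v,u=np.mgrid[0:d.shape[0],0:d.shape[1]]
    P=np.stack([(u-c['cx'])/c['fx']*d,(v-c['cy'])/c['fy']*d,d],-1)
    return P@att(c).T+np.array(c['origin'])
E
python3 - <<'E'
from h import *
for n in('top','scene'):
    c,p,d=snap(n,n+'0'); print(n,c)
a=cv2.imread('pics/top0.png'); b=cv2.imread('pics/scene0.png')
print(manip.read_state())
E
```

```text
top {'fx': 473.78606608491594, 'fy': 473.78606608491594, 'cx': 258.10259135396103, 'cy': 187.88857832612, 'origin': array([ 377.82193193,    5.82504293, 1122.8749713 ]), 'attitude': array([-3.01342706e+00, -2.99375213e-03, -1.56008174e+00])}
scene {'fx': 485.306829133159, 'fy': 485.306829133159, 'cx': 249.61262583486265, 'cy': 184.89324570168796, 'origin': array([1267.82975066,  568.00598518,  654.38475884]), 'attitude': array([-2.10886824, -0.00415949,  2.21119262])}
{'clock': 0.1, 'joints': array([-1.20859714e+00,  3.00441315e-01,  1.52150442e+00,  2.18181051e-06,
        1.32066571e+00, -6.65994099e-02]), 'qd': array([ 0.00063482, -0.00017126, -0.0035947 , -0.0019063 ,  0.0009748 ,
       -0.00051544]), 'effort': array([ 9.81428857e-04, -5.32649016e+01, -3.53285229e+01,  7.09335739e-02,
        2.35088967e-02, -6.43217754e-05]), 'eef_pos': array([ 228.59777281, -499.99984195,  204.93508885]), 'eef_rot': array([-3.14057626e+00, -6.99094238e-05,  4.28798023e-01]), 'wrist_force': array([-0.29483058, -0.22054026, -0.47401047]), 'moment': array([ 0.00657578, -0.0270488 , -0.00613492]), 'finger_force': 0.0, 'finger_gap': 93.41546508128275}
```

View pics/top0.png

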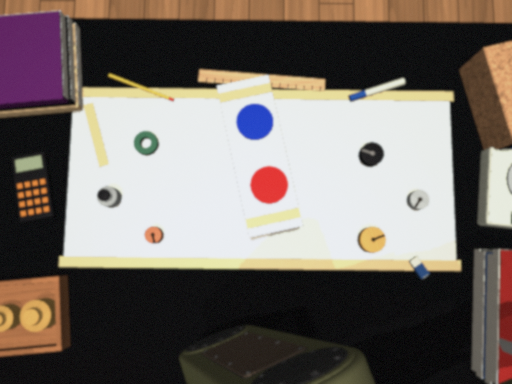

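View pics/scene0.png

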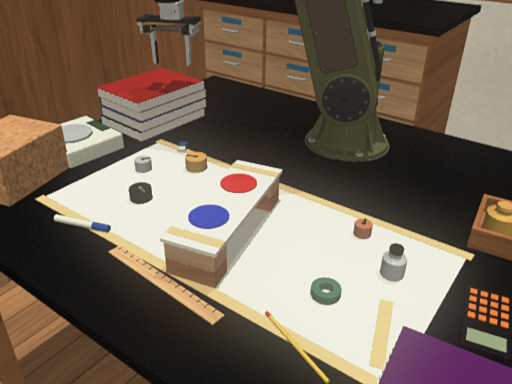

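Top view: blue pad is at (255,121), red pad (269,185), brass (372,239), steel disc (418,201), iron (371,154), copper (154,235), knobbed (108,196) and tape roll (147,142). The scene view agrees with this.

Run:
```python
from h import *
for n,S in(('top',dict(brass=(372,239,36),steel=(418,201,32),iron=(371,154,32),copper=(154,235,30),knob=(108,196,50),tape=(147,142,19),blue=(255,121,93),red=(269,185,93))),):
    z=np.load(f'pics/{n}0.npz'); c=get_calibration(n); W=cloud(c,z['d']); p=z['p'].astype(int)
    for k,(u,v,h) in S.items():
        r=28; s=np.s_[v-r:v+r,u-r:u+r]; w=W[s]; q=p[s]
        if k=='blue': m=(q[...,2]-q[...,0]>80)
        elif k=='red': m=(q[...,0]-q[...,2]>100)&(q[...,1]<100)
        else: m=np.abs(w[...,2]-h)<8
        m=m.astype(np.uint8); nn,l,st,ce=cv2.connectedComponentsWithStats(m)
        i=1+np.argmax(st[1:,4]); a=w[l==i]
        (cx,cy),rad=cv2.minEnclosingCircle(a[:,:2].astype(np.float32))
        print(k,st[i,4],'mean',a.mean(0).round(1),'circ',round(cx,1),round(cy,1),round(rad,1))
    # ray-based
    Rm=att(c);o=np.array(c['origin'])
    for k,(u,v,h) in S.items():
        d=Rm@np.array([(u-c['cx'])/c['fx'],(v-c['cy'])/c['fy'],1]); print(k,(o+d*(h-o[2])/d[2]).round(1))
    print(W[200,330],W[130,200])
```

```text
brass 544 mean [ 403.8 -259.1   35.6] circ 404.1 -260.0 30.3
steel 313 mean [ 497.3 -370.2   31.6] circ 497.8 -371.1 23.5
iron 444 mean [ 604.1 -262.7   31.8] circ 604.3 -263.5 28.4
copper 241 mean [409.3 244.   29.6] circ 409.8 244.5 20.0
knob 138 mean [492.8 344.6  45.4] circ 495.6 350.2 22.8
tape 384 mean [627.6 272.6  18.1] circ 628.6 272.7 29.4
blue 1010 mean [660.7  14.1  92.8] circ 661.0 14.0 40.8
red 996 mean [518.2 -19.1  94.8] circ 467.5 -9.0 90.9
brass [ 403.2 -257.2   36. ]
steel [ 491.9 -366.5   32. ]
iron [ 601.5 -259.8   32. ]
copper [407.  241.8  30. ]
knob [493.7 345.5  50. ]
tape [627.2 269.3  19. ]
blue [661.   12.7  93. ]
red [517.2 -19.7  93. ]
[ 495.50883873 -167.82520743   -1.39922265] [662.88336223 146.65619298  -0.96955458]
```

>>> {"op": "jog_arm", "data": {
  "plan": [0.09, 0.12, 0, 0, 0, 0, 0.1755, 0.24, 0, 0, 0, 0, 0.1755, 0.24, 0, 0, 0, 0, 0.1755, 0.24, 0, 0, 0, 0, 0.1755, 0.24, 0, 0, 0, 0, 0.1755, 0.24, 0, 0, 0, 0, 0.1755, 0.24, 0, 0, 0, 0, 0.1755, 0.24, 0, 0, 0, 0, 0.1755, 0.24, -0.105, 0, 0, 0, 0.1755, 0.24, -0.105, 0, 0, 0, 0.1755, 0.24, -0.105, 0, 0, 0, 0.1755, 0.24, -0.105, 0, 0, 0, 0.1755, 0.24, -0.105, 0, 0, 0],
  "claw": 0.094,
  "force": 50
}}

```text
clock: 1.4
eef_pos: [404.8, -261.4, 102.7]
eef_rot: [3.139, -0.001, 0.428]
wrist_force: [-0.3, -0.3, 0.4]
finger_gap: 94.2
finger_force: 0.0
```

Run:
```python
from h import *
c,p,d=snap('wrist','w1'); print(c, manip.read_state()['eef_pos'])
```

```text
{'fx': 297.3186396354542, 'fy': 297.3186396354542, 'cx': 255.1060324820066, 'cy': 192.41801945474913, 'origin': array([ 472.56742826, -230.31316604,  281.53149682]), 'attitude': array([ 2.88280944e+00, -1.87223932e-03, -1.14417857e+00])} [ 404.96152318 -261.30780119  102.78114911]
```

View pics/w1.png

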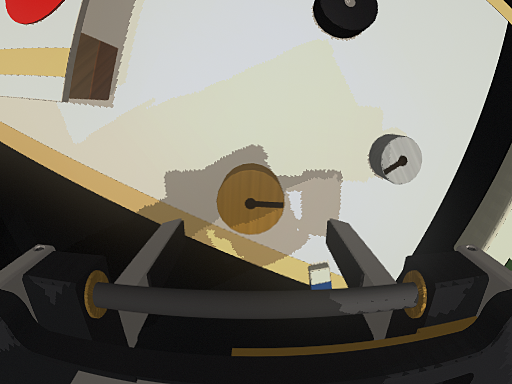

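```bash
cat >> h.py <<'E'
def fray(c,u,v,h):
    x,y=(u-c['cx'])/c['fx'],(v-c['cy'])/c['fy']; t=np.hypot(x,y); k=np.sin(t)/max(t,1e-9)
    d=att(c)@np.array([x*k,y*k,np.cos(t)]); o=np.array(c['origin']); return o+d*(h-o[2])/d[2]
E
python3 - <<'E'
from h import *
c=get_calibration('wrist')
for n,u,v,h in(('brass',250.5,199,36),('steel',397,155,32)): print(n,fray(c,u,v,h).round(1))
s=manip.read_state();print(s['clock'],s['eef_pos'],s['joints'])
E
```

```text
brass [ 406.8 -256.4   36. ]
steel [ 498.6 -361.5   32. ]
1.45 [ 404.96152318 -261.30780119  102.78114911] [-6.49049759e-01  2.65050352e-01  1.82391155e+00 -9.92123129e-06
  1.04916986e+00  4.93566119e-01]
```

>>> {"op": "jog_arm", "data": {
  "plan": [0.001, 0.002, -0.05, 0, 0, 0, 0.001, 0.002, -0.08, 0, 0, 0, 0.001, 0.002, -0.094, 0, 0, 0, 0.001, 0.002, -0.094, 0, 0, 0, 0.001, 0.002, -0.094, 0, 0, 0, 0.001, 0.002, -0.094, 0, 0, 0]
}}

```text
clock: 2.05
eef_pos: [406.1, -258.9, 8.2]
eef_rot: [3.139, -0.001, 0.429]
wrist_force: [0.0, 0.2, 0.7]
finger_gap: 94.4
finger_force: 0.0
```

>>> {"op": "jog_arm", "data": {
  "plan": [0, 0, 0, 0, 0, 0, 0, 0, 0, 0, 0, 0, 0, 0, 0, 0, 0, 0, 0, 0, 0, 0, 0, 0, 0, 0, 0, 0, 0, 0, 0, 0, 0, 0, 0, 0, 0, 0, 0, 0, 0, 0, 0, 0, 0, 0, 0, 0, 0, 0, 0, 0, 0, 0, 0, 0, 0, 0, 0, 0],
  "claw": 0.05,
  "force": 50
}}

```text
clock: 3.05
eef_pos: [405.0, -257.9, 6.5]
eef_rot: [-3.141, 0.0, 0.429]
wrist_force: [-2.2, 4.3, 5.4]
finger_gap: 59.6
finger_force: 50.0
```

>>> {"op": "jog_arm", "data": {
  "plan": [0, 0, 0.03, 0, 0, 0, 0, 0, 0.07, 0, 0, 0, 0, 0, 0.11, 0, 0, 0, 0.005, 0.01, 0.14, 0, 0, 0, 0.014, 0.03, 0.14, 0, 0, 0, 0.028, 0.06, 0.14, 0, 0, 0, 0.043, 0.09, 0.14, 0, 0, 0, 0.057, 0.12, 0.14, 0, 0, 0, 0.071, 0.15, 0.14, 0, 0, 0, 0.086, 0.18, 0.14, 0, 0, 0, 0.1, 0.21, 0.14, 0, 0, 0, 0.11, 0.23, 0.14, 0, 0, 0, 0.114, 0.2395, 0.14, 0, 0, 0, 0.114, 0.2395, 0.125, 0, 0, 0, 0.114, 0.2395, 0.11, 0, 0, 0, 0.114, 0.2395, 0.1, 0, 0, 0, 0.114, 0.2395, 0.098, 0, 0, 0, 0.114, 0.2395, 0.098, 0, 0, 0, 0.114, 0.2395, 0.098, 0, 0, 0, 0.114, 0.2395, 0.098, 0, 0, 0]
}}

```text
clock: 5.05
eef_pos: [519.5, -18.8, 105.1]
eef_rot: [3.141, -0.001, 0.429]
wrist_force: [-0.1, 0.4, -8.6]
finger_gap: 59.2
finger_force: 50.0
```

Run:
```python
from h import *
c,p,d=snap('wrist','w2'); snap('scene','s2'); print(manip.read_state()['eef_pos'])
a=cv2.imread('pics/w2.png');b=cv2.imread('pics/s2.png')[100:292,140:396]
cv2.imwrite('pics/c2.png',np.hstack([cv2.resize(a[100:292,128:384],(400,300)),cv2.resize(b,(400,300))]))
```

```text
[519.33979557 -18.74543731 104.87717854]
```

View pics/c2.png

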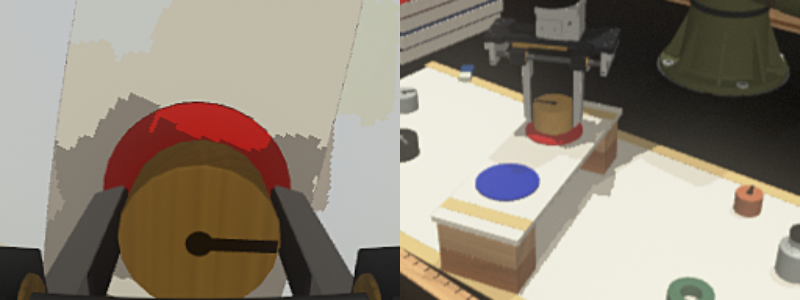

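Run:
```python
from h import *
c=get_calibration('wrist'); f=lambda u,v,h: fray(c,128+u*.64,100+v*.64,h)
e=f(197,102,93); b=f(199.5,243,134.4); print(e,b)
t=manip.read_state()['eef_pos']; a=R.from_euler('z',.429).as_matrix()
print('tool-x dir',a[:,0]); 
w=e-b; print('far edge minus brass centre (expect 42):',np.hypot(*w[:2]), w)
# red pad via color fit circle
p=np.load('pics/w2.npz')['p'].astype(int); m=((p[...,0]-p[...,1]>90)&(p[...,1]<60)&(p[...,2]<70)).astype(np.uint8)
pts=np.array([fray(c,np.where(m[:,u])[0].min(),0,0) if 0 else fray(c,u,np.where(m[:,u])[0].min(),93)[:2] for u in range(512) if m[:,u].sum()>5 and 196<u<312])
A=np.c_[2*pts,np.ones(len(pts))]; s=np.linalg.lstsq(A,(pts**2).sum(1),rcond=None)[0]
print('pad fit',s[:2],np.sqrt(s[2]+s[0]**2+s[1]**2))
```

```text
[557.5733667   -0.64669505  93.        ] [518.1570971  -19.70166316 134.4       ]
tool-x dir [0.90938217 0.41596163 0.        ]
far edge minus brass centre (expect 42): 43.78052214596874 [ 39.4162696   19.05496812 -41.4       ]
pad fit [523.30462766 -17.00817338] 37.667849222605795
```

>>> {"op": "jog_arm", "data": {
  "plan": [0.001, 0.0005, -0.003, 0, 0, 0, 0.001, 0.0005, -0.0048, 0, 0, 0, 0.001, 0.0005, -0.0048, 0, 0, 0, 0.001, 0.0005, -0.0048, 0, 0, 0, 0.001, 0.0005, -0.0048, 0, 0, 0, 0.001, 0.0005, -0.0048, 0, 0, 0]
}}

```text
clock: 5.75
eef_pos: [520.1, -18.2, 99.6]
eef_rot: [-3.142, 0.0, 0.429]
wrist_force: [0.2, -0.1, -8.9]
finger_gap: 59.5
finger_force: 50.0
```

>>> {"op": "jog_arm", "data": {
  "plan": [0, 0, 0, 0, 0, 0, 0, 0, 0, 0, 0, 0, 0, 0, 0, 0, 0, 0, 0, 0, 0, 0, 0, 0, 0, 0, 0, 0, 0, 0, 0, 0, 0, 0, 0, 0, 0, 0, 0, 0, 0, 0, 0, 0, 0.04, 0, 0, 0, 0, 0, 0.08, 0, 0, 0, 0, 0, 0.1, 0, 0, 0, 0, 0, 0.1, 0, 0, 0],
  "claw": 0.094
}}

```text
clock: 6.85
eef_pos: [521.2, -18.3, 202.6]
eef_rot: [3.139, -0.004, 0.429]
wrist_force: [-0.4, 0.6, -1.5]
finger_gap: 94.0
finger_force: 0.0
```

>>> {"op": "jog_arm", "data": {
  "plan": [-0.022, -0.35, 0, 0, 0, 0, -0.022, -0.35, 0, 0, 0, 0, -0.022, -0.35, 0, 0, 0, 0, -0.022, -0.35, 0, 0, 0, 0, -0.022, -0.35, 0, 0, 0, 0, -0.022, -0.35, 0, 0, 0, 0, -0.022, -0.35, 0, 0, 0, 0, -0.022, -0.35, 0, 0, 0, 0, -0.022, -0.35, -0.05, 0, 0, 0, -0.022, -0.35, -0.1, 0, 0, 0, -0.022, -0.35, -0.12, 0, 0, 0, -0.022, -0.35, -0.12, 0, 0, 0, -0.022, -0.35, -0.12, 0, 0, 0, -0.022, -0.35, -0.12, 0, 0, 0]
}}

```text
clock: 8.25
eef_pos: [498.9, -368.5, 81.4]
eef_rot: [3.139, -0.001, 0.429]
wrist_force: [-0.1, -0.1, -0.0]
finger_gap: 93.9
finger_force: 0.0
```

Run:
```python
from h import *
c,p,d=snap('wrist','w3'); print(manip.read_state()['eef_pos'])
c,p,d=snap('top','t3'); W=cloud(c,d); q=p.astype(int)
for n,m in(('brass stacked',(abs(W[...,2]-129)<7)),('redpad',(abs(W[...,2]-93)<7)&(q[...,0]-q[...,2]>100)&(q[...,1]<100))):
    m=m&(abs(W[...,0]-518)<60)&(abs(W[...,1]+19)<60); a=W[m]; print(n,m.sum(),a.mean(0),cv2.minEnclosingCircle(a[:,:2].astype(np.float32)))
a=cv2.imread('pics/w3.png'); b=cv2.imread('pics/t3.png')
cv2.imwrite('pics/c3.png',np.hstack([cv2.resize(a[100:292,128:384],(400,300)),cv2.resize(b[105:225,180:340],(400,300))]))
```

```text
[ 498.8624547  -368.51500766   81.38572056]
brass stacked 612 [518.42658919 -20.91960473 128.76545121] ((519.108642578125, -20.825958251953125), 30.05177879333496)
redpad 328 [510.09949444 -14.56850954  92.80777699] ((518.5758666992188, -18.724246978759766), 39.44255447387695)
```

View pics/c3.png

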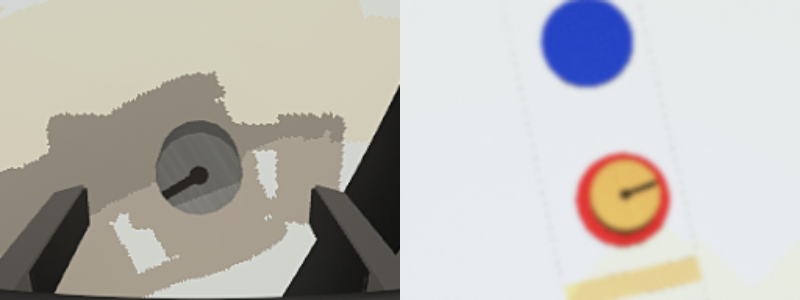

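Steel disc sits at (199,174) in the crop, midway between the fingers. The brass is about 2 mm off the red pad's centre, which is fine.

Run:
```python
from h import *
c=get_calibration('wrist')
print(fray(c,128+199.*.64,100+173.5*.64,32))
```

```text
[ 497.59758018 -369.38009911   32.        ]
```

>>> {"op": "jog_arm", "data": {
  "plan": [-0.001, -0.001, -0.04, 0, 0, 0, -0.001, -0.001, -0.065, 0, 0, 0, -0.001, -0.001, -0.0746, 0, 0, 0, -0.001, -0.001, -0.0746, 0, 0, 0, -0.001, -0.001, -0.0746, 0, 0, 0, -0.001, -0.001, -0.0746, 0, 0, 0, -0.001, -0.001, -0.0746, 0, 0, 0]
}}

```text
clock: 9.05
eef_pos: [497.7, -369.6, 6.3]
eef_rot: [3.14, -0.001, 0.429]
wrist_force: [-0.4, 1.0, -0.8]
finger_gap: 93.8
finger_force: 0.0
```

>>> {"op": "jog_arm", "data": {
  "plan": [0, 0, 0, 0, 0, 0, 0, 0, 0, 0, 0, 0, 0, 0, 0, 0, 0, 0, 0, 0, 0, 0, 0, 0, 0, 0, 0, 0, 0, 0, 0, 0, 0, 0, 0, 0, 0, 0, 0, 0, 0, 0, 0, 0, 0, 0, 0, 0, 0, 0, 0, 0, 0, 0, 0, 0, 0, 0, 0, 0, 0, 0, 0, 0, 0, 0],
  "claw": 0.036,
  "force": 40
}}

```text
clock: 10.15
eef_pos: [497.2, -369.2, 5.0]
eef_rot: [3.142, -0.0, 0.429]
wrist_force: [-0.6, -0.0, -0.6]
finger_gap: 45.4
finger_force: 40.0
```

>>> {"op": "jog_arm", "data": {
  "plan": [0, 0, 0.03, 0, 0, 0, 0, 0, 0.07, 0, 0, 0, 0, 0, 0.11, 0, 0, 0, 0, 0.005, 0.15, 0, 0, 0, 0.001, 0.02, 0.175, 0, 0, 0, 0.003, 0.05, 0.175, 0, 0, 0, 0.005, 0.085, 0.175, 0, 0, 0, 0.007, 0.12, 0.175, 0, 0, 0, 0.01, 0.155, 0.175, 0, 0, 0, 0.012, 0.19, 0.175, 0, 0, 0, 0.014, 0.225, 0.175, 0, 0, 0, 0.016, 0.26, 0.175, 0, 0, 0, 0.019, 0.295, 0.175, 0, 0, 0, 0.021, 0.325, 0.175, 0, 0, 0, 0.022, 0.342, 0.175, 0, 0, 0, 0.022, 0.3505, 0.17, 0, 0, 0, 0.022, 0.3505, 0.155, 0, 0, 0, 0.022, 0.3505, 0.145, 0, 0, 0, 0.022, 0.3505, 0.14, 0, 0, 0, 0.022, 0.3505, 0.138, 0, 0, 0]
}}

```text
clock: 12.15
eef_pos: [519.0, -19.1, 142.4]
eef_rot: [-3.141, 0.001, 0.428]
wrist_force: [-0.4, -0.1, -2.8]
finger_gap: 45.4
finger_force: 40.0
```

>>> {"op": "jog_arm", "data": {
  "plan": [0, 0, -0.003, 0, 0, 0, 0, 0, -0.006, 0, 0, 0, 0, 0, -0.0087, 0, 0, 0, 0, 0, -0.0087, 0, 0, 0, 0, 0, -0.0087, 0, 0, 0, 0, 0, -0.0087, 0, 0, 0, 0, 0, -0.0087, 0, 0, 0, 0, 0, -0.0087, 0, 0, 0]
}}

```text
clock: 12.95
eef_pos: [519.2, -18.7, 134.4]
eef_rot: [3.142, -0.0, 0.429]
wrist_force: [-0.3, -0.0, -3.7]
finger_gap: 45.5
finger_force: 40.0
```

Run:
```python
from h import *
c,p,d=snap('wrist','w4'); snap('scene','s4'); print(manip.read_state()['eef_pos'])
a=cv2.imread('pics/w4.png');b=cv2.imread('pics/s4.png')[120:240,180:340]
cv2.imwrite('pics/c4.png',np.hstack([cv2.resize(a[100:292,128:384],(400,300)),cv2.resize(b,(400,300))]))
```

```text
[519.18542032 -18.69262971 134.38094684]
```

View pics/c4.png

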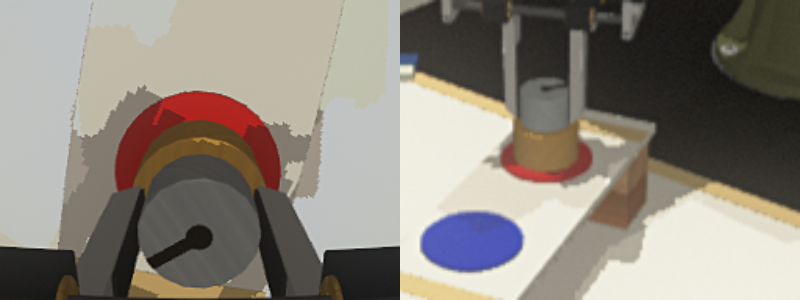

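Steel hangs centred over the brass at (199,236) in the wrist crop, with an even brass rim around it. Releasing.

>>> {"op": "jog_arm", "data": {
  "plan": [0, 0, -0.0003, 0, 0, 0, 0, 0, -0.0003, 0, 0, 0, 0, 0, -0.0003, 0, 0, 0, 0, 0, -0.0003, 0, 0, 0, 0, 0, -0.0003, 0, 0, 0, 0, 0, -0.0003, 0, 0, 0, 0, 0, -0.0003, 0, 0, 0, 0, 0, -0.0003, 0, 0, 0, 0, 0, 0.04, 0, 0, 0, 0, 0, 0.08, 0, 0, 0, 0, 0, 0.08, 0, 0, 0],
  "claw": 0.094
}}

```text
clock: 14.15
eef_pos: [521.0, -18.9, 219.4]
eef_rot: [3.137, -0.007, 0.429]
wrist_force: [-0.8, -0.3, -0.5]
finger_gap: 93.9
finger_force: 0.0
```

>>> {"op": "jog_arm", "data": {
  "plan": [0.0853, -0.243, 0, 0, 0, 0, 0.0853, -0.243, 0, 0, 0, 0, 0.0853, -0.243, 0, 0, 0, 0, 0.0853, -0.243, 0, 0, 0, 0, 0.0853, -0.243, 0, 0, 0, 0, 0.0853, -0.243, 0, 0, 0, 0, 0.0853, -0.243, -0.05, 0, 0, 0, 0.0853, -0.243, -0.1, 0, 0, 0, 0.0853, -0.243, -0.134, 0, 0, 0, 0.0853, -0.243, -0.134, 0, 0, 0, 0.0853, -0.243, -0.134, 0, 0, 0, 0.0853, -0.243, -0.134, 0, 0, 0, 0.0853, -0.243, -0.134, 0, 0, 0, 0.0853, -0.243, -0.134, 0, 0, 0]
}}

```text
clock: 15.55
eef_pos: [605.0, -261.9, 81.9]
eef_rot: [3.14, -0.001, 0.429]
wrist_force: [0.7, -0.2, 0.7]
finger_gap: 93.6
finger_force: 0.0
```

Run:
```python
from h import *
c,p,d=snap('wrist','w5'); print(manip.read_state()['eef_pos'])
c,p,d=snap('top','t5'); W=cloud(c,d)
m=(abs(W[...,2]-161)<7)&(abs(W[...,0]-518)<60)&(abs(W[...,1]+19)<60); a=W[m]; print('steel',m.sum(),a.mean(0),cv2.minEnclosingCircle(a[:,:2].astype(np.float32)))
a=cv2.imread('pics/w5.png'); b=cv2.imread('pics/t5.png')
cv2.imwrite('pics/c5.png',np.hstack([cv2.resize(a[100:292,128:384],(400,300)),cv2.resize(b[105:225,180:340],(400,300))]))
```

```text
[ 604.83718378 -261.84979514   81.5025904 ]
steel 383 [518.96726667 -20.94891133 160.70636331] ((519.06982421875, -20.864990234375), 22.8795166015625)
```

View pics/c5.png

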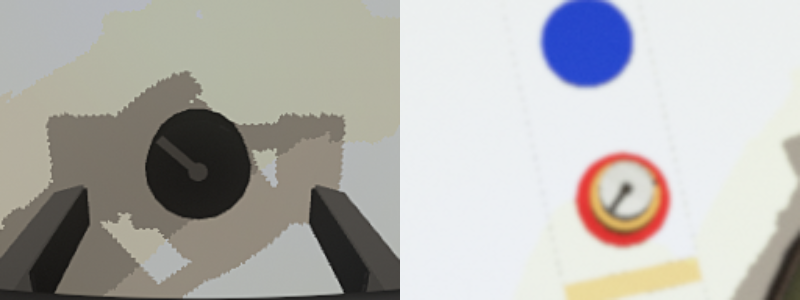

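Steel is within 1 mm of the brass. Iron is centred between the fingers at (198,171) in the crop.

>>> {"op": "jog_arm", "data": {
  "plan": [0, 0, -0.04, 0, 0, 0, 0, 0, -0.065, 0, 0, 0, 0, 0, -0.0753, 0, 0, 0, 0, 0, -0.0753, 0, 0, 0, 0, 0, -0.0753, 0, 0, 0, 0, 0, -0.0753, 0, 0, 0, 0, 0, -0.0753, 0, 0, 0]
}}

```text
clock: 16.35
eef_pos: [605.0, -262.0, 6.4]
eef_rot: [3.14, -0.001, 0.429]
wrist_force: [0.5, 0.4, -0.2]
finger_gap: 94.3
finger_force: 0.0
```

>>> {"op": "jog_arm", "data": {
  "plan": [0, 0, 0, 0, 0, 0, 0, 0, 0, 0, 0, 0, 0, 0, 0, 0, 0, 0, 0, 0, 0, 0, 0, 0, 0, 0, 0, 0, 0, 0, 0, 0, 0, 0, 0, 0, 0, 0, 0, 0, 0, 0, 0, 0, 0, 0, 0, 0, 0, 0, 0, 0, 0, 0, 0, 0, 0, 0, 0, 0, 0, 0, 0, 0, 0, 0],
  "claw": 0.046,
  "force": 45
}}

```text
clock: 17.45
eef_pos: [604.5, -261.7, 5.0]
eef_rot: [-3.142, 0.0, 0.429]
wrist_force: [-0.5, -0.2, -0.6]
finger_gap: 55.3
finger_force: 45.0
```

>>> {"op": "jog_arm", "data": {
  "plan": [0, 0, 0.03, 0, 0, 0, 0, 0, 0.07, 0, 0, 0, 0, 0, 0.11, 0, 0, 0, 0.002, 0.01, 0.14, 0, 0, 0, 0.006, 0.03, 0.14, 0, 0, 0, 0.012, 0.06, 0.14, 0, 0, 0, 0.019, 0.09, 0.14, 0, 0, 0, 0.025, 0.12, 0.14, 0, 0, 0, 0.031, 0.15, 0.14, 0, 0, 0, 0.037, 0.18, 0.14, 0, 0, 0, 0.043, 0.21, 0.14, 0, 0, 0, 0.05, 0.24, 0.14, 0, 0, 0, 0.055, 0.265, 0.14, 0, 0, 0, 0.0575, 0.2777, 0.135, 0, 0, 0, 0.0575, 0.2777, 0.12, 0, 0, 0, 0.0575, 0.2777, 0.105, 0, 0, 0, 0.0575, 0.2777, 0.098, 0, 0, 0, 0.0575, 0.2777, 0.098, 0, 0, 0, 0.0575, 0.2777, 0.098, 0, 0, 0, 0.0575, 0.2777, 0.098, 0, 0, 0]
}}

```text
clock: 19.45
eef_pos: [662.3, 15.6, 103.8]
eef_rot: [3.141, -0.001, 0.428]
wrist_force: [0.6, -0.7, -4.3]
finger_gap: 55.4
finger_force: 45.0
```

Run:
```python
from h import *
c,p,d=snap('wrist','w6'); snap('scene','s6'); print(manip.read_state()['eef_pos'])
a=cv2.imread('pics/w6.png');b=cv2.imread('pics/s6.png')[120:300,140:380]
cv2.imwrite('pics/c6.png',np.hstack([cv2.resize(a[100:292,128:384],(400,300)),cv2.resize(b,(400,300))]))
```

```text
[662.23293727  15.81626276 103.70379027]
```

View pics/c6.png

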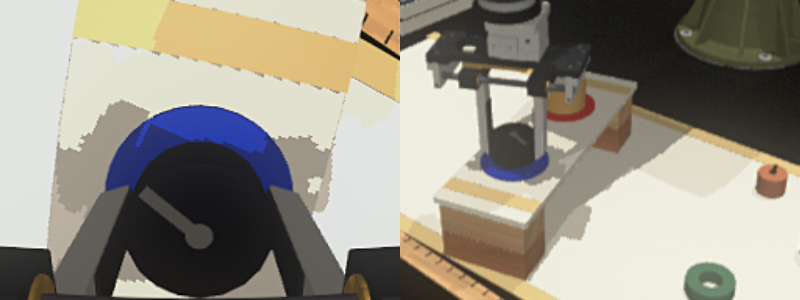

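Iron hangs over the blue pad: pad centre is at column 200 and the disc at 200. Lowering and releasing.

>>> {"op": "jog_arm", "data": {
  "plan": [0, 0, -0.003, 0, 0, 0, 0, 0, -0.0048, 0, 0, 0, 0, 0, -0.0048, 0, 0, 0, 0, 0, -0.0048, 0, 0, 0, 0, 0, -0.0048, 0, 0, 0, 0, 0, -0.0048, 0, 0, 0, 0, 0, -0.0048, 0, 0, 0]
}}

```text
clock: 20.25
eef_pos: [662.0, 16.0, 98.2]
eef_rot: [-3.142, 0.0, 0.429]
wrist_force: [-0.1, 0.2, -5.5]
finger_gap: 55.2
finger_force: 45.0
```

>>> {"op": "jog_arm", "data": {
  "plan": [0, 0, 0, 0, 0, 0, 0, 0, 0, 0, 0, 0, 0, 0, 0, 0, 0, 0, 0, 0, 0, 0, 0, 0, 0, 0, 0, 0, 0, 0, 0, 0, 0, 0, 0, 0, 0, 0, 0, 0, 0, 0, 0, 0, 0.04, 0, 0, 0, 0, 0, 0.08, 0, 0, 0, 0, 0, 0.1, 0, 0, 0, 0, 0, 0.1, 0, 0, 0],
  "claw": 0.094
}}

```text
clock: 21.35
eef_pos: [663.0, 16.0, 201.8]
eef_rot: [3.139, -0.005, 0.429]
wrist_force: [-0.4, 0.6, 0.1]
finger_gap: 94.0
finger_force: 0.0
```

>>> {"op": "jog_arm", "data": {
  "plan": [-0.252, 0.2295, 0, 0, 0, 0, -0.252, 0.2295, 0, 0, 0, 0, -0.252, 0.2295, 0, 0, 0, 0, -0.252, 0.2295, 0, 0, 0, 0, -0.252, 0.2295, 0, 0, 0, 0, -0.252, 0.2295, 0, 0, 0, 0, -0.252, 0.2295, 0, 0, 0, 0, -0.252, 0.2295, 0, 0, 0, 0, -0.252, 0.2295, -0.05, 0, 0, 0, -0.252, 0.2295, -0.1, 0, 0, 0, -0.252, 0.2295, -0.118, 0, 0, 0, -0.252, 0.2295, -0.118, 0, 0, 0, -0.252, 0.2295, -0.118, 0, 0, 0, -0.252, 0.2295, -0.118, 0, 0, 0, -0.252, 0.2295, -0.118, 0, 0, 0]
}}

```text
clock: 22.85
eef_pos: [410.6, 245.7, 81.4]
eef_rot: [-3.142, -0.002, 0.429]
wrist_force: [-1.0, -0.8, 0.5]
finger_gap: 94.1
finger_force: 0.0
```

Run:
```python
from h import *
c,p,d=snap('wrist','w7'); print(manip.read_state()['eef_pos'])
c,p,d=snap('top','t7'); W=cloud(c,d)
m=(abs(W[...,2]-125)<7)&(abs(W[...,0]-661)<60)&(abs(W[...,1]-14)<60); a=W[m]; print('iron',m.sum(),a.mean(0),cv2.minEnclosingCircle(a[:,:2].astype(np.float32)))
a=cv2.imread('pics/w7.png'); b=cv2.imread('pics/t7.png')
cv2.imwrite('pics/c7.png',np.hstack([cv2.resize(a[100:292,128:384],(400,300)),cv2.resize(b[85:205,180:340],(400,300))]))
```

```text
[410.48020661 245.655972    81.22769008]
iron 512 [661.2303992   13.85687856 124.7830489 ] ((661.9292602539062, 13.956366539001465), 27.953754425048828)
```

View pics/c7.png

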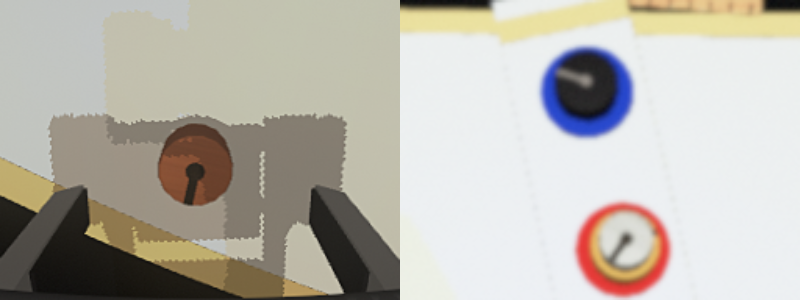

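Iron is within 1 mm of the blue pad's centre. Copper is between the fingers at (195,171) in the crop.

>>> {"op": "jog_arm", "data": {
  "plan": [0, 0, -0.04, 0, 0, 0, 0, 0, -0.065, 0, 0, 0, 0, 0, -0.0762, 0, 0, 0, 0, 0, -0.0762, 0, 0, 0, 0, 0, -0.0762, 0, 0, 0, 0, 0, -0.0762, 0, 0, 0, 0, 0, -0.0762, 0, 0, 0]
}}

```text
clock: 23.65
eef_pos: [410.5, 245.8, 5.1]
eef_rot: [-3.142, -0.002, 0.429]
wrist_force: [0.2, -0.1, -0.1]
finger_gap: 93.7
finger_force: 0.0
```

>>> {"op": "jog_arm", "data": {
  "plan": [0, 0, 0, 0, 0, 0, 0, 0, 0, 0, 0, 0, 0, 0, 0, 0, 0, 0, 0, 0, 0, 0, 0, 0, 0, 0, 0, 0, 0, 0, 0, 0, 0, 0, 0, 0, 0, 0, 0, 0, 0, 0, 0, 0, 0, 0, 0, 0, 0, 0, 0, 0, 0, 0, 0, 0, 0, 0, 0, 0, 0, 0, 0, 0, 0, 0, 0, 0, 0, 0, 0, 0],
  "claw": 0.03,
  "force": 35
}}

```text
clock: 24.85
eef_pos: [410.0, 245.5, 4.0]
eef_rot: [-3.142, -0.0, 0.429]
wrist_force: [-0.7, 1.8, -0.6]
finger_gap: 39.4
finger_force: 35.0
```

>>> {"op": "jog_arm", "data": {
  "plan": [0, 0, 0.03, 0, 0, 0, 0, 0, 0.07, 0, 0, 0, 0, 0, 0.11, 0, 0, 0, 0.005, -0.005, 0.15, 0, 0, 0, 0.02, -0.018, 0.165, 0, 0, 0, 0.045, -0.041, 0.165, 0, 0, 0, 0.07, -0.064, 0.165, 0, 0, 0, 0.095, -0.0865, 0.165, 0, 0, 0, 0.12, -0.109, 0.165, 0, 0, 0, 0.145, -0.132, 0.165, 0, 0, 0, 0.17, -0.155, 0.165, 0, 0, 0, 0.195, -0.1775, 0.165, 0, 0, 0, 0.22, -0.2, 0.165, 0, 0, 0, 0.24, -0.2185, 0.165, 0, 0, 0, 0.252, -0.2295, 0.165, 0, 0, 0, 0.252, -0.2295, 0.155, 0, 0, 0, 0.252, -0.2295, 0.145, 0, 0, 0, 0.252, -0.2295, 0.137, 0, 0, 0, 0.252, -0.2295, 0.133, 0, 0, 0, 0.252, -0.2295, 0.133, 0, 0, 0]
}}

```text
clock: 26.85
eef_pos: [661.5, 16.5, 136.4]
eef_rot: [-3.141, 0.001, 0.429]
wrist_force: [0.0, -0.6, -2.2]
finger_gap: 39.6
finger_force: 35.0
```

>>> {"op": "jog_arm", "data": {
  "plan": [0, 0, -0.003, 0, 0, 0, 0, 0, -0.006, 0, 0, 0, 0, 0, -0.0077, 0, 0, 0, 0, 0, -0.0077, 0, 0, 0, 0, 0, -0.0077, 0, 0, 0, 0, 0, -0.0077, 0, 0, 0, 0, 0, -0.0077, 0, 0, 0, 0, 0, -0.0077, 0, 0, 0]
}}

```text
clock: 27.65
eef_pos: [662.0, 16.0, 129.4]
eef_rot: [-3.142, -0.0, 0.429]
wrist_force: [0.4, 0.7, -3.0]
finger_gap: 39.4
finger_force: 35.0
```

Run:
```python
from h import *
c,p,d=snap('wrist','w8'); snap('scene','s8'); print(manip.read_state()['eef_pos'])
a=cv2.imread('pics/w8.png');b=cv2.imread('pics/s8.png')[120:270,160:360]
cv2.imwrite('pics/c8.png',np.hstack([cv2.resize(a[100:292,128:384],(400,300)),cv2.resize(b,(400,300))]))
```

```text
[661.98102824  16.00800183 129.3800211 ]
```

View pics/c8.png

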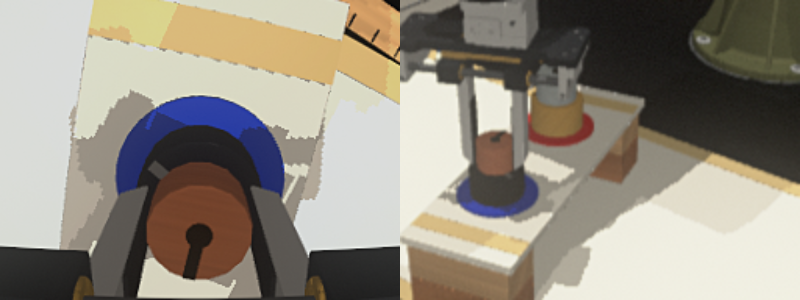

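Copper hangs centred over the iron at (199,235) in the crop. Releasing, then backing well away upward.

>>> {"op": "jog_arm", "data": {
  "plan": [0, 0, -0.0003, 0, 0, 0, 0, 0, -0.0003, 0, 0, 0, 0, 0, -0.0003, 0, 0, 0, 0, 0, -0.0003, 0, 0, 0, 0, 0, -0.0003, 0, 0, 0, 0, 0, -0.0003, 0, 0, 0, 0, 0, -0.0003, 0, 0, 0, 0, 0, -0.0003, 0, 0, 0, 0, 0, 0.04, 0, 0, 0, 0, 0, 0.08, 0, 0, 0, 0, 0, 0.1, 0, 0, 0, -0.1, 0.1, 0.1, 0, 0, 0, -0.15, 0.18, 0.1, 0, 0, 0, -0.15, 0.18, 0.1, 0, 0, 0, -0.15, 0.18, 0.1, 0, 0, 0, -0.15, 0.18, 0.1, 0, 0, 0, -0.15, 0.18, 0.1, 0, 0, 0, -0.15, 0.18, 0.1, 0, 0, 0],
  "claw": 0.094
}}

```text
clock: 29.55
eef_pos: [511.9, 196.3, 229.7]
eef_rot: [3.141, -0.001, 0.43]
wrist_force: [0.4, -0.1, -0.8]
finger_gap: 94.0
finger_force: 0.0
```

Run:
```python
from h import *
print(manip.read_state()['eef_pos'])
c,p,d=snap('top','t9'); W=cloud(c,d)
for n,x,y,h in(('steel',518,-20,161),('copper',661,14,155),('iron',661,14,125)):
    m=(abs(W[...,2]-h)<7)&(abs(W[...,0]-x)<45)&(abs(W[...,1]-y)<45); a=W[m]; print(n,m.sum(),a.mean(0),cv2.minEnclosingCircle(a[:,:2].astype(np.float32)))
a=cv2.imread('pics/t9.png');b=cv2.imread('pics/s8.png')
snap('scene','s9');b=cv2.imread('pics/s9.png')
cv2.imwrite('pics/c9.png',np.hstack([cv2.resize(a[85:205,180:340],(400,300)),cv2.resize(b,(400,300))]))
```

```text
[511.8730768  196.34289692 229.6558601 ]
steel 383 [518.97343488 -20.84762812 160.56937158] ((518.8910522460938, -20.715492248535156), 22.875362396240234)
copper 283 [661.08437143  14.13739163 154.58564068] ((661.6934814453125, 14.555516242980957), 19.994199752807617)
iron 200 [652.200613    13.02667893 124.55347746] ((661.7378540039062, 14.056584358215332), 27.954994201660156)
```

View pics/c9.png

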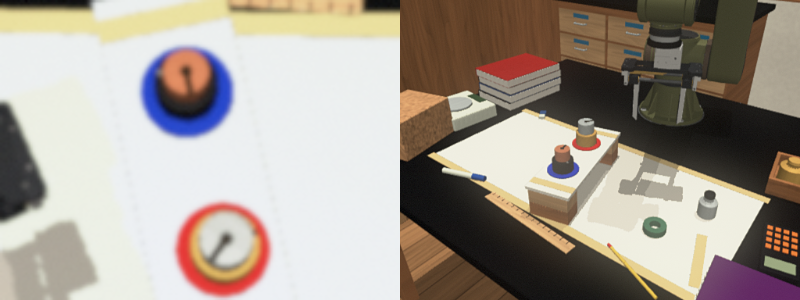

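Both stacks stand centred on their pads, the knobbed weight is untouched, and the gripper is clear.

```bash
python3 -c "
from cell import manip
print(manip.sign_off())"
```

```text
the job is handed in; nothing more can be done
None
```

I stacked brass and steel on the red pad and iron and copper on the blue pad, each about 2 mm or less off centre by the top camera. The knobbed weight was left standing where it was, and I handed the job in at about 30 s; no verdict came back.

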